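Hook a hanger bracket into the slotted post of a potting table and press it home

ROBOT

A 6-joint arm with a two-finger parallel gripper is mounted at the origin on the work surface. World frame = base frame: x ahead of the robot, y to its left, z up, the work surface at z = 0. Lengths are in m, angles in rad, forces in N, time in s.
With the tool pointing down it reaches from about 0.3 to 0.775 m from the base axis. Payload 14.6 kg.
Tool frame: the origin (TCP) lies on the centre line of the jaws, within the pads' length; the fingertips stand 19 mm ahead of it and the grasp point (between the pads) is the TCP; y points along the fingers, x is the direction in which the jaws open and shut, and the axes are right-handed (so a half turn about y gives the same grasp; the last joint's range is limited). The gripper opens to 94 mm and grips with 3 to 60 N. Pads are 16 mm wide; open, the fingers measure 119 mm over their backs; the gripper's body (75 mm by 177 mm) begins 78 mm behind the grasp point.
Start: joints at [1.199, 0.3, 1.521, -0, 1.321, -0.067], TCP at [0.165, 0.525, 0.224] pointing down, gripper open.
Joint ranges: [-3.03, 3.03], [-0.79, 2.21], [0.23, 2.52], [-1.04, 4.18], [0, 3.07], [-2.55, 2.55]. Speed limits (rad/s): [2.22, 2.22, 2.57, 3.14, 3.14, 3.14].

INTERFACE

Orientations are given as [roll, pitch, yaw] about the fixed x, y, z axes, in that order (R = Rz(yaw) Ry(pitch) Rx(roll)).
In Python, from station import ctrl, optics gives the robot as it stands.
- The arm moves only by the tool jog_arm, never from a script. Its argument "targets" is a list of rows, each a list of 3 entries, a list of its own where there are three numbers: the finger opening in cm, from 0 to 9.4, then the shift along the tool's x, y, z in cm, then the turn about the tool's y in rad. A call has 1 to 10 rows; each row is the pose to reach, as a shift and turn from the pose commanded when the call began, along the tool's axes at that moment; what a row does not reach only later rows make up. A row lasts 1/10 s, in which the tool goes at most 50 mm and 8.59 degrees, less where a joint would pass 70% of its speed; a pose out of reach is approached as far as the arm can. A call with a gripper value outside its range is refused whole. The fingers move at their own pace and stop on an object; "grip_force" is the grip in N (left out, the last holds). Time passes only in rows, so rows that repeat a pose let the fingers close. It gives the time, the measured TCP pose, the force and the opening at its end, in the units of the state.
- ctrl.get_obs(): the state, without advancing time (a new reading comes with each control period).
- optics.camera(name): name is "scene" or "top" or "wrist"; returns a dict with "img" (384x512x3 uint8, red, green, blue), "range_z" (384x512 float32, m along the optical axis (not along the pixel's ray), 0 where there is no reading), "camera_matrix" (3x3 intrinsics, pixels), "world_to_cam" (4x4, takes a point from world to camera coordinates); the wrist camera has in their place "mount" (4x4, takes a point from camera to tool coordinates, whose origin is the TCP and whose axes are the tool frame's). Camera axes: x right, y up, looking along -z (the intrinsics and any distortion apply to the point x, -y, -z); pixel columns grow to the right and rows downward; lengths in m; the calibration is good to about 2 mm. A picture is of the moment at which its call begins: read the wrist's pose just before it.
- ctrl.hand_in(): hands the job in, once; it reports no verdict.
The state is a dict: "time_s": time; "qpos": joint angles; "joint_vel": joint speeds; "tau": joint torques, N m; "ee_pos": TCP position; "eef_rot": TCP orientation; "force": force on the tool from outside, world axes, zero at the start; "moment": the same for the moment, N m; "grip_width": finger opening in m.
Only numpy, scipy, OpenCV 4.12 (cv2) and the standard library are available. Lean on these libraries where they do the work, as an engineer would, in place of code of your own. Each camera call takes 0.05 s, during which the arm holds its last target. There are 200 camera calls.

TASK

The green hanger bracket stands nose-down on the potting table. Pick it up, turn it and stand it upright on its foot on the tray without letting it topple, let go, then take it again from above, hook both claws into the two slots of the dark post and press down until the orange spring catch snaps over the upper claw and the bracket is fully home. Let go of it there and leave the pot, the dibber, the dome and the caddy where they are.

Things in the scene. Friction and masses are not known exactly. Their poses are not given: they have to be found in the camera images.
- bracket: Green metal hanger bracket, 0.24 to 0.36 kg. Own frame: x = UP when it hangs or stands upright, y = its thickness, z = the way the claws point. It starts nose-down on its front plate: z up, x level. Origin: centre of the front plate's outer face. Front plate x -50..50, y -30..30, z 0..5 mm. Spine (back) x -50..50, y -7..7, z 126..134 mm. Other parts: see the points.
- bracket_arm (a point): Middle of the bracket's arm, the part to grip, at (40, 0, 66) mm in the bracket's frame, axes as the bracket's. The arm spans x 30..50, y -7..7, z 5..126 mm and joins plate and spine along their upper ends; below it (x under 30) is open space.
- bracket_foot (a point): Lower end of the spine, at (-50, 0, 130) mm in the bracket's frame. Standing upright (x up) the bracket rests steadily on this foot and on the front plate's 60 mm lower edge (x = -50); its arm is then 80 to 100 mm above the tray. Gripped on the arm with the hand leaning towards the claws it cannot be hooked in: the post is in the way.
- bracket_claws (a point): Middle of the rear of the two steel claws, at (0, 0, 145.5) mm in the bracket's frame. Each is 8 mm wide in y: a tongue 10 mm high (upper x 36..46, lower x -30..-20) from z 134 to 145.5, ending in a 6 mm thick lip (z 139.5..145.5) that reaches 18 mm below the tongue; the post's plate goes in the 5.5 mm gap. The upper lip has a ramped bump behind, peak 5 mm out at x 30.
- bracket_seat (a point): Middle of the underside of the upper tongue where it leaves the spine, at (36, 0, 134) mm in the bracket's frame, axes as the bracket's. When the bracket is home it lies on post_seat, up to 1.5 mm before it (post -x) by play. Let go before the catch has snapped over, it may fall out of the post.
- post: Dark steel slotted post fixed to the tray, 300 mm tall, on a base plate 110 x 110 x 8 mm. Origin on the tray under its front face; z up, x from the front face to the back: the claws go in along +x. Its plate is 4 mm thick, 44 mm wide, with 14 mm deep flanges behind the edges. Two through slots 12 mm wide (y -6..6) and 34 mm high: lower z 120..154, upper z 186..220 mm.
- post_seat (a point): Middle of the lower edge of the post's upper slot on the front face, 186 mm up; axes as the post's. To enter, the claws must be raised so that bracket_seat lies 18 to 24 mm (best 21) above it; when the spine touches the post, the bracket goes straight down about 21 mm until the tongues rest on the slots' lower edges.
- catch (a joint): Orange sprung roller behind the upper slot: 0 at rest, grows (m) as it is pushed back, up to 0.008. On the way down the bump on the upper lip meets it about 12 mm above home; the bracket's weight does not get past, a push of roughly 10 to 18 N does; then it snaps back over the bump, below 0.002.
- pot: Grey stoneware plant pot, 92 mm across, 85 mm high, origin at the centre of its underside. To be left alone.
- dibber: Yellow plastic dibber lying on the tray, 190 mm long, 22 mm thick, a 70 mm cross handle at one end; origin under its middle, x along it. To be left alone.
- dome: Clear propagator dome, 150 x 110 x 75 mm with a green knob on top, origin at the centre of its underside. To be left alone.
- caddy_rim (a point): Middle of one upper edge of the blue four-pocket caddy, 110 x 110 mm, 93 mm high over the tray, that turns easily on a black disc; the caddy's centre is 55 mm from this point. To be left alone.

How it is judged:
By the outcome, as a careful person would: the job done as asked, in the order asked, and still so for the second after the job is handed in, with the robot touching nothing.
It also fails if it takes over 58 s, if anything falls off the work surface, if the arm or the gripper's body presses on something with over 40 N, if the wrist force passes 120 N, or if a joint passes its speed limit or range.

## Working session

There is one attempt and no reset: what is moved stays moved. The work goes in short steps, Python scripts to look and compute and a tool call to move; the robot and the scene stay as the last step left them, time stands still between calls to the robot, and variables do not carry over. Pictures are saved under pics/ and viewed, about 8 in all and at most 12, crops included, and the job is handed in when it is done.

Besides the shell and the picture viewer there is one more tool, called after ">>>" in YAML: its name, and indented under it one key for each argument. jog_arm: Moves the arm, as the interface text tells. Its arguments: {"type":"object","properties":{"targets":{"type":"array","items":{"type":"array"}},"grip_force":{"type":"number"}},"required":["targets"]}

```bash
mkdir -p pics; ls; python3 - <<'E'
from station import ctrl, optics
import cv2,numpy as np
o=ctrl.get_obs(); print({k:np.round(v,3) for k,v in o.items()})
ims=[]
for n in ("scene","top"):
    c=optics.camera(n); np.savez(f"pics/{n}.npz",**c); cv2.imwrite(f"pics/{n}0.png",c["img"][:,:,::-1]); print(n,c.keys(),c["camera_matrix"],c["world_to_cam"].round(3), c["range_z"].min(),c["range_z"].max())
c=optics.camera("wrist");np.savez("pics/wrist.npz",**c); print(c["mount"].round(3),c["camera_matrix"])
E
```

```text
pics
{'time_s': np.float64(0.0), 'qpos': array([ 1.199,  0.3  ,  1.522, -0.   ,  1.321, -0.067]), 'joint_vel': array([ 0.002,  0.   , -0.002, -0.001, -0.   ,  0.001]), 'tau': array([ 0.0000e+00, -5.3181e+01, -3.5274e+01,  7.1000e-02,  2.4000e-02,
       -0.0000e+00]), 'ee_pos': array([0.165, 0.524, 0.224]), 'eef_rot': array([-1.571e+00,  1.000e-03,  1.266e+00]), 'force': array([-0.519, -0.111, -0.011]), 'moment': array([-0.03 ,  0.011, -0.046]), 'grip_width': np.float64(0.094)}
scene dict_keys(['img', 'range_z', 'camera_matrix', 'world_to_cam']) [[362.56041749   0.         252.20413194]
 [  0.         362.56041749 197.30523128]
 [  0.           0.           1.        ]] [[ 0.578  0.816 -0.019 -0.326]
 [-0.543  0.401  0.738  0.188]
 [ 0.61  -0.416  0.674 -1.293]
 [ 0.     0.     0.     1.   ]] 0.0 3.9997375
top dict_keys(['img', 'range_z', 'camera_matrix', 'world_to_cam']) [[433.8613653    0.         260.90244105]
 [  0.         433.8613653  191.22148331]
 [  0.           0.           1.        ]] [[ 1.600e-02 -1.000e+00 -1.000e-03  0.000e+00]
 [ 9.980e-01  1.600e-02  6.900e-02 -5.380e-01]
 [-6.900e-02 -2.000e-03  9.980e-01 -1.184e+00]
 [ 0.000e+00  0.000e+00  0.000e+00  1.000e+00]] 0.0 2.0545483
[[ 1.    -0.    -0.001  0.   ]
 [-0.001  0.24  -0.971 -0.161]
 [ 0.001  0.971  0.24   0.069]
 [ 0.     0.     0.     1.   ]] [[266.44558771   0.         252.56748731]
 [  0.         266.44558771 192.78047826]
 [  0.           0.           1.        ]]
```

```bash
sleep 1
```

```text
(no output)
```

View pics/scene0.png

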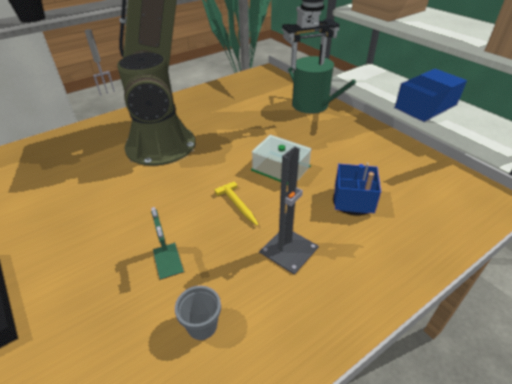

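View pics/top0.png

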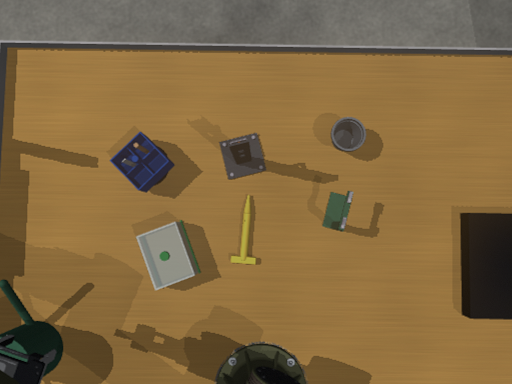

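The scene view shows the bracket at about (167,250), the post at (290,210), the pot at (198,310) and the dibber at (238,205). In the top view the bracket is at (340,210), the post base at (243,156), the pot at (348,134), the dome at (168,255) and the caddy at (142,162).

```bash
cat > h.py <<'E'
import numpy as np,cv2
from scipy.spatial.transform import Rotation as R
def cloud(c,T=None):
    """HxWx3 world points; T = camera-to-world"""
    K=c["camera_matrix"]; z=c["range_z"].astype(float); v,u=np.mgrid[:z.shape[0],:z.shape[1]]
    P=np.stack([(u-K[0,2])/K[0,0]*z,-(v-K[1,2])/K[1,1]*z,-z],-1)
    if T is None: T=np.linalg.inv(c["world_to_cam"])
    W=P@T[:3,:3].T+T[:3,3]; W[z<=0]=np.nan; return W
def wristT(o,c):
    T=np.eye(4); T[:3,:3]=R.from_euler("xyz",o["eef_rot"]).as_matrix(); T[:3,3]=o["ee_pos"]; return T@c["mount"]
E
python3 - <<'E'
from h import *
sc=dict(np.load("pics/scene.npz")); tp=dict(np.load("pics/top.npz"))
S=cloud(sc); T=cloud(tp)
np.set_printoptions(precision=4,suppress=True)
def rect(P,l):
    if len(P)<5: print(l,len(P)); return
    r=cv2.minAreaRect((P[:,:2]*1000).astype(np.float32)); print(l,len(P),"c",np.round(r[0],1),"sz",np.round(r[1],1),"ang",round(r[2],1),"z",np.nanpercentile(P[:,2],[2,50,98]).round(4))
def win(W,u0,u1,v0,v1): return W[v0:v1,u0:u1].reshape(-1,3)
print("table z",np.nanmedian(win(T,290,310,180,250)[:,2]),np.nanmedian(win(S,100,130,220,280)[:,2]))
b=win(T,315,365,180,240); 
for a,e in ((.003,.012),(.012,.1),(.1,.138),(.138,.17)): rect(b[(b[:,2]>a)&(b[:,2]<e)],f"br top {a}-{e}")
b=win(S,140,190,200,285)
for a,e in ((.003,.012),(.012,.03),(.03,.1),(.1,.126),(.126,.138),(.138,.17)): rect(b[(b[:,2]>a)&(b[:,2]<e)],f"br sc {a}-{e}")
p=win(T,210,275,125,185)
for a,e in ((.004,.014),(.1,.28),(.285,.32)): rect(p[(p[:,2]>a)&(p[:,2]<e)],f"post top {a}-{e}")
p=win(S,255,320,140,275)
for a,e in ((.004,.014),(.05,.1),(.1,.18),(.18,.28),(.285,.32)): rect(p[(p[:,2]>a)&(p[:,2]<e)],f"post sc {a}-{e}")
m=cv2.inRange(cv2.cvtColor(sc["img"],cv2.COLOR_RGB2HSV),(8,170,120),(20,255,255))[180:215,280:305]
print("orange",np.nanmedian(S[180:215,280:305][m>0],0),(m>0).sum())
for l,w in (("pot",(325,372,112,158)),("caddy",(105,178,128,195)),("dome",(130,205,215,295)),("dib",(225,262,192,268))):
    q=win(T,*w); rect(q[q[:,2]>.008],l)
big=cv2.resize(sc["img"][140:290,130:330],None,fx=4,fy=4,interpolation=cv2.INTER_CUBIC)
cv2.imwrite("pics/z1.png",big[:,:,::-1])
E
```

```text
table z -0.0004480699512730002 -0.0002052499577123168
br top 0.003-0.012 519 c [ 491.1 -211.8] sz [165.1 137. ] ang 0.3 z [0.0031 0.0047 0.0094]
br top 0.012-0.1 45 c [ 445.8 -186.6] sz [19.4  6.5] ang 5.0 z [0.0139 0.056  0.0973]
br top 0.1-0.138 169 c [ 484.8 -202.7] sz [14.6 99.2] ang 75.9 z [0.1067 0.1324 0.1367]
br top 0.138-0.17 86 c [ 486.  -202.8] sz [ 8.4 93.2] ang 75.7 z [0.14   0.1455 0.1504]
br sc 0.003-0.012 706 c [ 414.  -176.2] sz [112.9 268.2] ang 63.3 z [0.0031 0.0048 0.008 ]
br sc 0.012-0.03 28 c [ 458.5 -197.5] sz [13.2  3.8] ang 70.4 z [0.0147 0.0226 0.0299]
br sc 0.03-0.1 13 c [ 458.9 -198.1] sz [12.9  3. ] ang 79.4 z [0.0307 0.0361 0.0412]
br sc 0.1-0.126 1
br sc 0.126-0.138 141 c [ 489.8 -205.5] sz [13.9 99.3] ang 76.2 z [0.1287 0.1336 0.1358]
br sc 0.138-0.17 79 c [ 489.7 -205.4] sz [ 7.9 93.3] ang 76.1 z [0.1395 0.1451 0.1513]
post top 0.004-0.014 1060 c [640.4  65.1] sz [165.4 178.9] ang 2.7 z [0.0042 0.0077 0.0125]
post top 0.1-0.28 271 c [632.4  62.4] sz [30.8 43.6] ang 14.9 z [0.1048 0.1937 0.2768]
post top 0.285-0.32 75 c [624.4  60. ] sz [13.2 43.3] ang 14.7 z [0.2859 0.2985 0.3019]
post sc 0.004-0.014 1420 c [532.9 142. ] sz [178.5 422.6] ang 54.4 z [0.0046 0.0077 0.0124]
post sc 0.05-0.1 1115 c [460.5 147.4] sz [170.6 400.8] ang 40.4 z [0.0516 0.0743 0.0946]
post sc 0.1-0.18 295 c [635.9  59.2] sz [30.6 46.5] ang 12.7 z [0.1013 0.1321 0.1793]
post sc 0.18-0.28 745 c [636.   59.6] sz [31.2 48. ] ang 14.2 z [0.1815 0.2219 0.278 ]
post sc 0.285-0.32 149 c [628.   57.5] sz [15.6 45.6] ang 15.7 z [0.2856 0.2952 0.3005]
orange [0.6367 0.0606 0.1897] 17
pot 762 c [ 689.1 -218.9] sz [91.  90.5] ang 61.7 z [0.0084 0.0678 0.0871]
caddy 2149 c [607.1 326.5] sz [116.6 114.2] ang 45.6 z [0.0112 0.0474 0.1275]
dome 2708 c [361.3 253.3] sz [154.3 125.4] ang 23.2 z [0.0122 0.0746 0.0852]
dib 625 c [431.   59.2] sz [190.7  69. ] ang 2.0 z [0.0113 0.0186 0.0249]
```

View pics/z1.png

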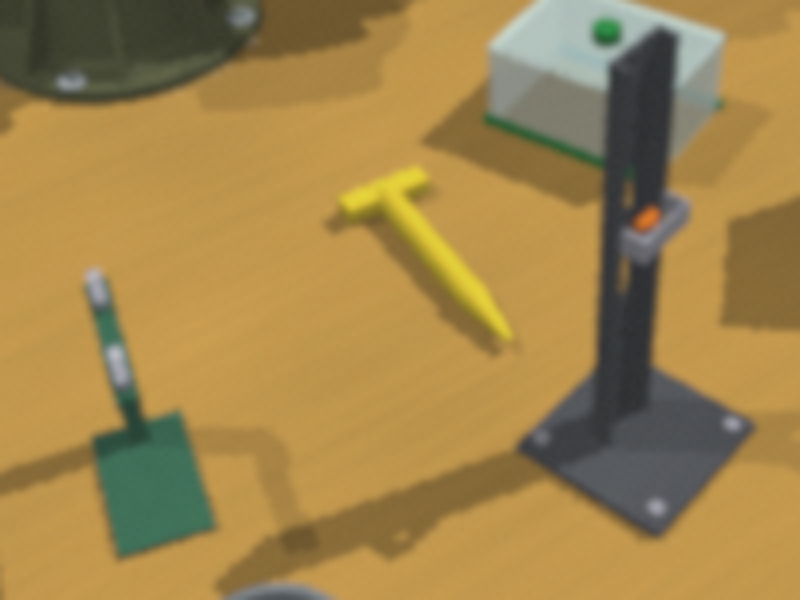

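The enlarged view shows the arm column at the plate edge nearest the robot (about (138,430)). The spine runs over the plate from (95,275) to (130,400). The catch is on the far side of the post, so the post's x axis points away from the robot at about +15°. The hand can only yaw, so I'll pivot the bracket in the jaws: gravity first, then the table edge. First I hover over the bracket's arm.

```bash
cat >> h.py <<'E'
def plan(x,y,z,yaw_deg=None):
    """shift in cm along tool axes and turn about tool y from the present pose to a world TCP target"""
    from station import ctrl
    o=ctrl.get_obs(); M=R.from_euler("xyz",o["eef_rot"]).as_matrix()
    yaw=np.arctan2(M[1,0],M[0,0]); t=0 if yaw_deg is None else -(np.radians(yaw_deg)-yaw)
    d=M.T@(np.array([x,y,z])-o["ee_pos"])*100
    print("shift cm",d.round(2),"turn",round(t,3),"| now",o["ee_pos"].round(4),"yaw",np.degrees(yaw).round(2),"q",o["qpos"].round(2),"F",o["force"].round(2),"grip",round(float(o["grip_width"]),4),"t",round(o["time_s"],2))
E
python3 -c "
from h import *
plan(.448,-.194,.27,75.9)"
```

```text
shift cm [-60.05  -4.55 -48.56] turn -0.059 | now [0.165  0.5245 0.2241] yaw 72.54 q [ 1.2   0.3   1.52 -0.    1.32 -0.07] F [ 0.43 -0.29  0.6 ] grip 0.0935 t 0.15
```

>>> jog_arm:
  targets:
    - [9.4,[-60.05,-4.55,-48.56],-0.059]
    - [9.4,[-60.05,-4.55,-48.56],-0.059]
    - [9.4,[-60.05,-4.55,-48.56],-0.059]
    - [9.4,[-60.05,-4.55,-48.56],-0.059]
    - [9.4,[-60.05,-4.55,-48.56],-0.059]
    - [9.4,[-60.05,-4.55,-48.56],-0.059]
    - [9.4,[-60.05,-4.55,-48.56],-0.059]
    - [9.4,[-60.05,-4.55,-48.56],-0.059]
    - [9.4,[-60.05,-4.55,-48.56],-0.059]
    - [9.4,[-60.05,-4.55,-48.56],-0.059]

```text
time_s: 1.15
ee_pos: [0.3481, 0.0582, 0.2542]
eef_rot: [-1.572, -0.0, 1.325]
force: [1.2, 0.4, -0.8]
grip_width: 0.0938
```

```bash
python3 -c "
from h import *
plan(.448,-.194,.27,75.9)"
```

```text
shift cm [-22.03  -1.57 -15.83] turn 0.0 | now [0.3481 0.0582 0.2542] yaw 75.92 q [ 0.06 -0.19  1.96  0.    1.36 -1.26] F [ 1.17  0.39 -0.82] grip 0.0938 t 1.15
```

>>> jog_arm:
  targets:
    - [5,[-22.03,-1.57,-15.83],0]
    - [5,[-22.03,-1.57,-15.83],0]
    - [5,[-22.03,-1.57,-15.83],0]
    - [5,[-22.03,-1.57,-15.83],0]
    - [5,[-22.03,-1.57,-15.83],0]
    - [5,[-22.03,-1.57,-15.83],0]
    - [5,[-22.03,-1.57,-15.83],0]
    - [5,[-22.03,-1.57,-15.83],0]
    - [5,[-22.03,-1.57,-15.83],0]
  grip_force: 8

```text
time_s: 2.05
ee_pos: [0.4477, -0.1911, 0.2696]
eef_rot: [-1.571, -0.0, 1.326]
force: [-0.5, -0.2, -0.2]
grip_width: 0.05
```

```bash
python3 - <<'E'
from h import *
from station import ctrl,optics
o=ctrl.get_obs(); c=optics.camera("wrist"); W=cloud(c,wristT(o,c)).reshape(-1,3)
cv2.imwrite("pics/w1.png",c["img"][:,:,::-1])
def rect(P,l):
    r=cv2.minAreaRect((P[:,:2]*1000).astype(np.float32)); print(l,len(P),"c",np.round(r[0],1),"sz",np.round(r[1],1),"ang",round(r[2],1))
near=W[np.hypot(W[:,0]-.487,W[:,1]+.204)<.075]
for a,b in ((.125,.138),(.139,.17)):
    rect(near[(near[:,2]>a)&(near[:,2]<b)],f"{a}")
p=near[(near[:,2]>.002)&(near[:,2]<.009)]; 
print("z med",np.median(near[(near[:,2]>.125)&(near[:,2]<.138)][:,2]))
plan(.448,-.194,.27,75.9)
E
```

```text
0.125 594 c [ 487.5 -204.1] sz [13.  99.4] ang 76.1
0.139 354 c [ 489.2 -204. ] sz [ 7.1 94.2] ang 76.0
z med 0.13496516901317598
shift cm [-0.28 -0.03 -0.1 ] turn 0.001 | now [ 0.4477 -0.191   0.2697] yaw 75.98 q [-0.48  0.12  1.63  0.    1.39 -1.8 ] F [ 0.8   0.9  -0.23] grip 0.05 t 2.1
```

View pics/w1.png

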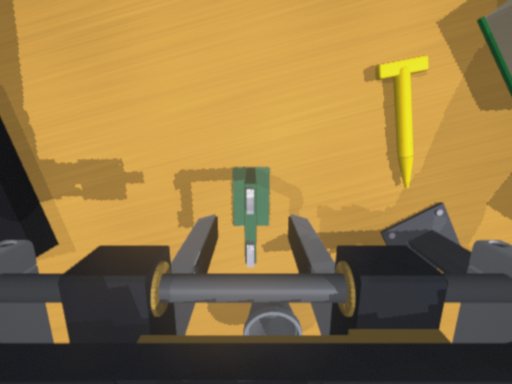

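The wrist view shows the spine along column 250 (rows 168–265), with the arm at the end towards the robot, and the fingers straddle that column. This agrees with the other two cameras. I descend to TCP z≈0.080 to keep the palm clear of the claws, then close lightly.

>>> jog_arm:
  targets:
    - [5,[-0.3,5,-0.2],0]
    - [5,[-0.3,10,-0.2],0]
    - [5,[-0.3,14,-0.2],0]
    - [5,[-0.3,17,-0.2],0]
    - [5,[-0.3,18.9,-0.2],0]
    - [1,[-0.3,18.9,-0.2],0]
    - [1,[-0.3,18.9,-0.2],0]
    - [1,[-0.3,18.9,-0.2],0]
    - [1,[-0.3,18.9,-0.2],0]
    - [1,[-0.3,18.9,-0.2],0]
  grip_force: 8

```text
time_s: 3.1
ee_pos: [0.4494, -0.1954, 0.0814]
eef_rot: [-1.572, 0.0, 1.325]
force: [-0.7, -3.1, -3.8]
grip_width: 0.0136
```

```bash
python3 -c "
from h import *
plan(.4487,-.1944,.24,75.9)"
```

```text
shift cm [  0.08 -15.86   0.07] turn 0.0 | now [ 0.4494 -0.1954  0.0814] yaw 75.92 q [-0.48  0.34  1.83  0.    0.97 -1.81] F [-0.71 -3.07 -3.84] grip 0.0136 t 3.1
```

>>> jog_arm:
  targets:
    - [1,[0,-1,0],0]
    - [1,[0,-3,0],0]
    - [1,[0,-5.5,0],0]
    - [1,[0,-8,0],0]
    - [1,[0,-8,0],0]
    - [1,[0,-8,0],0]
  grip_force: 8

```text
time_s: 3.7
ee_pos: [0.449, -0.1953, 0.1604]
eef_rot: [-1.571, 0.0, 1.325]
force: [0.1, 0.1, -3.4]
grip_width: 0.0141
```

```bash
cat >> h.py <<'E'
def shot(n,f,crop=None,s=1):
    from station import ctrl,optics
    o=ctrl.get_obs(); c=optics.camera(n); im=c["img"]
    if crop: im=im[crop[2]:crop[3],crop[0]:crop[1]]
    cv2.imwrite(f"pics/{f}.png",cv2.resize(im,None,fx=s,fy=s,interpolation=cv2.INTER_CUBIC)[:,:,::-1]); np.savez(f"pics/{f}.npz",**c)
    return o,c
def bracket_profile(c,tcp,yaw_deg):
    """green points near the hand: (forward, up) relative to the TCP, in mm; forward = jaw axis - 90 deg"""
    W=cloud(c).reshape(-1,3); hsv=cv2.cvtColor(c["img"],cv2.COLOR_RGB2HSV).reshape(-1,3)
    a=np.radians(yaw_deg-90); f=np.array([np.cos(a),np.sin(a)]); l=np.array([-f[1],f[0]])
    D=W[:,:2]-tcp[:2]; k=(hsv[:,0]>60)&(hsv[:,0]<95)&(hsv[:,1]>70)&(abs(D@f)<.17)&(abs(D@l)<.06)&(W[:,2]>.002)&(W[:,2]<tcp[2]+.2)
    return np.c_[D[k]@f,W[k,2]-tcp[2],D[k]@l]*1000
E
python3 -c "
from h import *
o,c=shot('scene','s2',(110,260,130,310),4)
P=bracket_profile(c,o['ee_pos'],76)
print(len(P)); r=P.round()
for lo in range(-90,120,15):
    q=P[(P[:,0]>=lo)&(P[:,0]<lo+15)]
    if len(q)>2: print(lo,len(q),q[:,1].min().round(),q[:,1].max().round())
plan(.4487,-.1944,.24,75.9)"
```

```text
776
-15 31 -80.0 -75.0
0 131 -79.0 -32.0
15 133 -80.0 54.0
30 127 -79.0 54.0
45 110 -80.0 -74.0
60 119 -79.0 -74.0
75 125 -80.0 54.0
shift cm [ 0.08 -8.04  0.02] turn 0.0 | now [ 0.4486 -0.1951  0.1596] yaw 75.91 q [-0.49  0.23  1.77 -0.    1.14 -1.81] F [ 0.35 -0.64 -4.09] grip 0.014 t 3.75
```

View pics/s2.png

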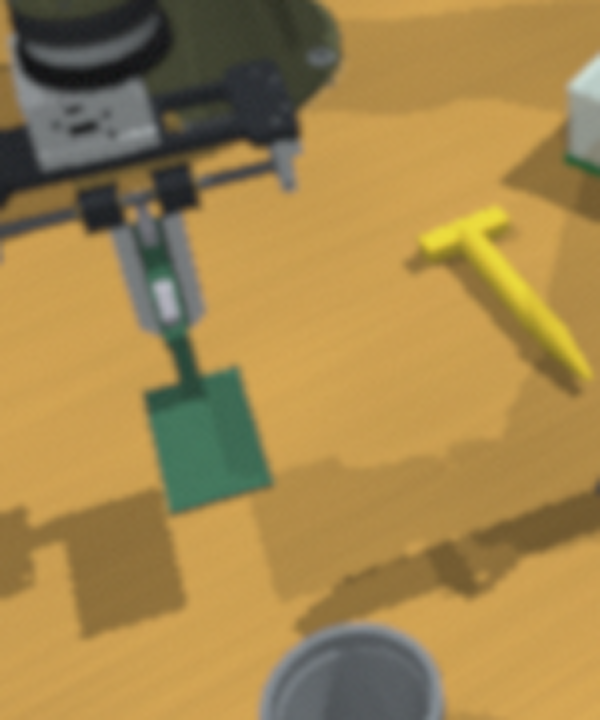

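The bracket is lifted but still level: the pads hold it against swinging. I move to the free spot, yaw to the post direction, hold it low and loosen the grip so gravity swings it.

>>> jog_arm:
  targets:
    - [1,[2,1,-1],-0.12]
    - [1,[4,2,-2],-0.25]
    - [1,[6,4,-3],-0.38]
    - [1,[8.15,5.5,-3.7],-0.508]
    - [1,[8.15,5.5,-3.7],-0.508]
    - [1,[8.15,5.5,-3.7],-0.508]
  grip_force: 8

```text
time_s: 4.35
ee_pos: [0.5042, -0.1251, 0.1045]
eef_rot: [-1.569, -0.001, 1.832]
force: [0.3, 0.2, -2.8]
grip_width: 0.014
```

>>> jog_arm:
  targets:
    - [1,[0,0,0],0]
    - [1,[0,0,0],0]
    - [1,[0,0,0],0]
    - [1,[0,0,0],0]
  grip_force: 5

```text
time_s: 4.75
ee_pos: [0.5048, -0.1257, 0.1058]
eef_rot: [-1.571, 0.0, 1.832]
force: [1.0, 0.3, -3.0]
grip_width: 0.0141
```

```bash
cat >> h.py <<'E'
def prof(n,f,yaw):
    o,c=shot(n,f); P=bracket_profile(c,o['ee_pos'],yaw)
    for lo in range(-120,120,15):
        q=P[(P[:,0]>=lo)&(P[:,0]<lo+15)]
        if len(q)>2: print(lo,len(q),q[:,1].min().round(),q[:,1].max().round(),q[:,2].min().round(),q[:,2].max().round())
    plan(*o['ee_pos'])
E
python3 -c "
from h import *
prof('scene','s3',105)"
```

```text
-15 40 -78.0 -34.0 -28.0 24.0
0 231 -80.0 53.0 -29.0 25.0
15 128 -79.0 54.0 -30.0 25.0
30 129 -80.0 53.0 -31.0 24.0
45 119 -79.0 55.0 -30.0 25.0
60 116 -81.0 51.0 -30.0 25.0
75 98 -80.0 53.0 -29.0 26.0
shift cm [-0.01 -0.01  0.  ] turn 0 | now [ 0.5048 -0.1256  0.1058] yaw 104.98 q [-0.31  0.37  1.73 -0.    1.05 -2.15] F [ 1.14 -0.01 -2.6 ] grip 0.0143 t 4.8
```

>>> jog_arm:
  targets:
    - [1,[0,1,0],0]
    - [1,[0,1,0],0]
    - [1,[0,1,0],0]
    - [1,[0,1,0],0]
    - [1,[0,1,0],0]
  grip_force: 3

```text
time_s: 5.3
ee_pos: [0.5049, -0.1253, 0.0957]
eef_rot: [-1.571, 0.0, 1.833]
force: [0.1, -0.6, -3.1]
grip_width: 0.0139
```

```bash
python3 -c "
from h import *
prof('scene','s4',105)"
```

```text
-30 20 -83.0 -73.0 -28.0 25.0
-15 134 -85.0 -37.0 -29.0 25.0
0 173 -86.0 49.0 -30.0 25.0
15 128 -87.0 49.0 -29.0 24.0
30 139 -90.0 46.0 -30.0 26.0
45 137 -92.0 46.0 -29.0 25.0
60 105 -92.0 40.0 -28.0 25.0
75 10 37.0 39.0 -6.0 -1.0
shift cm [ 0.  0. -0.] turn 0 | now [ 0.5049 -0.1253  0.0957] yaw 105.02 q [-0.31  0.38  1.74 -0.    1.02 -2.15] F [-0.71  0.11 -3.12] grip 0.0139 t 5.35
```

At 3 N it begins to swing (the front drops about 10°). I raise slowly to let it continue.

>>> jog_arm:
  targets:
    - [1,[0,-0.5,0],0]
    - [1,[0,-1,0],0]
    - [1,[0,-1.5,0],0]
    - [1,[0,-2,0],0]
    - [1,[0,-2.5,0],0]
    - [1,[0,-2.5,0],0]
  grip_force: 3

```text
time_s: 5.95
ee_pos: [0.5052, -0.1254, 0.1214]
eef_rot: [-1.572, 0.001, 1.833]
force: [0.0, 1.6, -3.2]
grip_width: 0.0138
```

```bash
python3 -c "
from h import *
prof('scene','s5',105)"
```

```text
-30 81 -84.0 -42.0 -29.0 26.0
-15 169 -88.0 -33.0 -30.0 26.0
0 152 -91.0 44.0 -30.0 25.0
15 136 -95.0 43.0 -30.0 25.0
30 149 -99.0 42.0 -30.0 26.0
45 143 -100.0 38.0 -30.0 25.0
60 36 -101.0 32.0 -29.0 25.0
75 10 26.0 30.0 -8.0 -3.0
90 4 26.0 34.0 -6.0 0.0
shift cm [-0.01 -0.05 -0.02] turn 0 | now [ 0.505  -0.1254  0.1209] yaw 105.02 q [-0.31  0.35  1.72 -0.    1.08 -2.15] F [-0.07 -0.7  -2.96] grip 0.0137 t 6.0
```

>>> jog_arm:
  targets:
    - [1,[0,-1,0],0]
    - [1,[0,0,0],0]
    - [1,[0,-1.5,0],0]
    - [1,[0,0,0],0]
    - [1,[0,-1.5,0],0]
    - [1,[0,0,0],0]
    - [1,[0,-1.5,0],0]
    - [1,[0,0,0],0]
    - [1,[0,-0.5,0],0]
    - [1,[0,-0.5,0],0]
  grip_force: 3

```text
time_s: 7.0
ee_pos: [0.5049, -0.1253, 0.1258]
eef_rot: [-1.571, -0.0, 1.833]
force: [0.1, 1.0, -3.1]
grip_width: 0.0139
```

```bash
python3 -c "
from h import *
prof('scene','s6',105)"
```

```text
-45 48 -93.0 -72.0 -27.0 25.0
-30 180 -99.0 -38.0 -31.0 25.0
-15 129 -103.0 -6.0 -28.0 24.0
0 137 -108.0 31.0 -29.0 26.0
15 146 -111.0 30.0 -29.0 25.0
30 156 -117.0 27.0 -30.0 25.0
45 56 -117.0 22.0 -28.0 25.0
75 7 7.0 11.0 -7.0 -3.0
shift cm [0.   0.   0.01] turn 0 | now [ 0.505  -0.1253  0.1258] yaw 105.02 q [-0.31  0.34  1.71  0.    1.09 -2.15] F [ 0.44 -0.42 -4.06] grip 0.0141 t 7.05
```

It reached about 22° and slipped a little, so the grip is now about 90 mm along the arm. I'll touch the plate's lower edge to the table and tip it forward about that edge, starting 4 cm further back for room.

>>> jog_arm:
  targets:
    - [1,[0,0,2],0]
    - [1,[0,0,4],0]
    - [1,[0,0,4],0]
    - [1,[0,0.5,4],0]
    - [1,[0,1.0,4],0]
    - [1,[0,0.8,3.2],0]
    - [1,[0,0.45,2.3],0]
    - [1,[0,0.3,1.5],0]
    - [1,[0,0.2,0.6],0]
    - [1,[0,0.2,0.6],0]
  grip_force: 4

```text
time_s: 8.05
ee_pos: [0.5001, -0.1264, 0.1235]
eef_rot: [-1.571, 0.0, 1.834]
force: [0.3, 0.1, -2.7]
grip_width: 0.0139
```

```bash
python3 -c "
from h import *
prof('scene','s7',105)"
```

```text
-60 9 -85.0 -80.0 -24.0 -7.0
-45 112 -92.0 -46.0 -29.0 26.0
-30 164 -96.0 -36.0 -29.0 26.0
-15 119 -102.0 8.0 -29.0 26.0
0 132 -110.0 34.0 -30.0 24.0
15 151 -111.0 33.0 -29.0 25.0
30 127 -113.0 28.0 -29.0 26.0
45 7 20.0 24.0 -7.0 -1.0
60 6 12.0 18.0 -7.0 -3.0
75 4 13.0 14.0 -6.0 -3.0
shift cm [-0.01 -0.02 -0.07] turn 0 | now [ 0.4994 -0.1266  0.1233] yaw 105.06 q [-0.32  0.33  1.73  0.    1.08 -2.15] F [-0.31 -0.24 -2.71] grip 0.0142 t 8.1
```

```bash
cat >> h.py <<'E'
def phi(f,n='scene',yaw=105):
    """tilt of the plate (0 nose-down, 90 upright) and where the TCP lies in the bracket's frame"""
    o,c=shot(n,f); P=bracket_profile(c,o['ee_pos'],yaw); q=P[abs(P[:,2])>12][:,:2]
    m=q.mean(0); u=np.linalg.svd(q-m,full_matrices=False)[2][0]; u=u if u[0]>0 else -u
    a=np.arctan2(-u[1],u[0]); nrm=np.array([np.sin(a),np.cos(a)]); s=q@u; low=np.percentile(s,99)
    zg=-np.median(q@nrm)+5; xg=low-50
    print("phi",np.degrees(a).round(1),"len",(low-np.percentile(s,1)).round(1),"grip at x",xg.round(1),"z",zg.round(1),"edge up",round(1000*o['ee_pos'][2]-(xg+50)*np.sin(a)-zg*np.cos(a),1))
    plan(*o['ee_pos']); return np.degrees(a),xg,zg
E
python3 -c "
from h import *
phi('s8')"
```

```text
phi 17.1 len 91.8 grip at x 21.1 z 98.9 edge up 7.9
shift cm [ 0.   -0.   -0.04] turn 0 | now [ 0.499  -0.1267  0.1233] yaw 105.05 q [-0.32  0.33  1.73 -0.    1.08 -2.15] F [-0.3  -0.37 -3.55] grip 0.0139 t 8.15
```

```bash
python3 -c "
from h import *
im=cv2.imread('pics/s8.png'); cv2.imwrite('pics/s8c.png',cv2.resize(im[110:290,110:300],None,fx=4,fy=4,interpolation=cv2.INTER_CUBIC)[:600])
c=dict(np.load('pics/s8.npz')); P=bracket_profile(c,[.499,-.1267,.1233],105); q=P[abs(P[:,2])>12]
for lo in range(-70,70,10):
    k=q[(q[:,0]>=lo)&(q[:,0]<lo+10)]
    if len(k): print(lo,len(k),np.percentile(k[:,1],[0,25,50,75,100]).round())
"
```

```text
-50 21 [-88. -86. -85. -84. -82.]
-40 41 [-91. -88. -87. -86. -84.]
-30 43 [-94. -92. -90. -89. -87.]
-20 48 [-98. -94. -93. -92. -89.]
-10 48 [-100.  -98.  -97.  -95.  -93.]
0 43 [-103. -101. -100.  -99.  -96.]
10 47 [-106. -104. -103. -102.  -98.]
20 43 [-110. -107. -106. -105. -102.]
30 49 [-114. -110. -109. -107. -103.]
40 8 [-112. -110. -110. -109. -108.]
```

View pics/s8c.png

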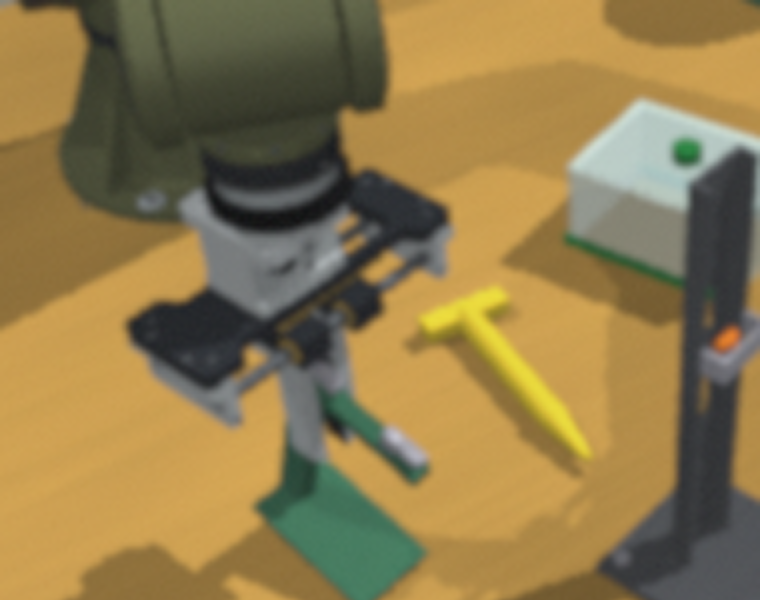

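The picture shows the fingers near the top of the arm, with the plate tilted about 17° and its front edge near (370,590). I'll check how tilt and slip developed over the saved frames.

```bash
python3 -c "
from h import *
for f,t in (('s3',(.5048,-.1256,.1058)),('s4',(.5049,-.1253,.0957)),('s5',(.505,-.1254,.1209)),('s6',(.505,-.1253,.1258)),('s7',(.4994,-.1266,.1233)),('s8',(.499,-.1267,.1233))):
    c=dict(np.load(f'pics/{f}.npz')); P=bracket_profile(c,t,105); q=P[abs(P[:,2])>12][:,:2]
    p=np.polyfit(q[:,0],q[:,1],1); a=np.arctan(-p[0]); u=np.array([np.cos(a),-np.sin(a)]); s=q@u
    s0,s1=np.percentile(s,[1,99]); print(f,'phi',np.degrees(a).round(1),'zg',(-p[1]*np.cos(a)+5).round(1),'xg from low',(s1-50).round(1),'from high',(s0+50).round(1))
"
```

```text
s3 phi 0.4 zg 81.6 xg from low 36.1 from high 44.9
s4 phi 7.0 zg 86.1 xg from low 32.6 from high 42.5
s5 phi 12.1 zg 88.4 xg from low 32.4 from high 41.1
s6 phi 16.1 zg 101.7 xg from low 28.1 from high 37.2
s7 phi 17.5 zg 98.4 xg from low 22.7 from high 31.8
s8 phi 17.0 zg 98.8 xg from low 21.5 from high 29.6
```

Gravity swinging stalls, because the grip slips up the arm and leaves less leverage. New plan:
1. Set the bracket back nose-down.
2. Grip the spine near its foot end (x≈-20), almost straight above the plate's lower edge.
3. Guide it over that edge until it stands, with the press keeping the edge from sliding.

>>> jog_arm:
  targets:
    - [1,[0,0,3],0]
    - [1,[0,0,6],0]
    - [1,[0,0,8],0]
    - [1,[0,0,8],0]
  grip_force: 5

```text
time_s: 8.55
ee_pos: [0.4198, -0.148, 0.1235]
eef_rot: [-1.57, -0.0, 1.832]
force: [0.7, 0.2, -2.2]
grip_width: 0.014
```

>>> jog_arm:
  targets:
    - [1,[0,0.6,0],0]
    - [1,[0,1.2,0],0]
    - [1,[0,1.8,0],0]
    - [1,[0,2.2,0],0]
    - [1,[0,2.6,0],0]
    - [1,[0,2.8,0],0]
    - [1,[0,2.8,0],0]
  grip_force: 3

```text
time_s: 9.25
ee_pos: [0.4217, -0.1475, 0.0951]
eef_rot: [-1.57, -0.001, 1.833]
force: [0.1, 0.4, -3.1]
grip_width: 0.0141
```

>>> jog_arm:
  targets:
    - [2.4,[0,0,0],0]
    - [4,[0,0,0],0]
    - [5,[0,0,0],0]
    - [5,[0,-4,0],0]
    - [5,[0,-9,0],0]
    - [5,[0,-14,0],0]
    - [5,[0,-14,0],0]
    - [5,[0,-14,0],0]

```text
time_s: 10.05
ee_pos: [0.4219, -0.1476, 0.2361]
eef_rot: [-1.572, 0.001, 1.833]
force: [-0.0, 0.6, -0.4]
grip_width: 0.05
```

```bash
cat >> h.py <<'E'
def rect(P,l):
    if len(P)<5: return print(l,len(P))
    r=cv2.minAreaRect((P[:,:2]*1000).astype(np.float32)); print(l,len(P),"c",np.round(r[0],1),"sz",np.round(r[1],1),"ang",round(r[2],1),"z",np.median(P[:,2]).round(4))
def spine(f,near):
    for n in ("wrist","scene","top"):
        o,c=shot(n,f+n); W=(cloud(c,wristT(o,c)) if n=="wrist" else cloud(c)).reshape(-1,3)
        k=W[np.hypot(W[:,0]-near[0],W[:,1]-near[1])<.1]
        hsv=cv2.cvtColor(c["img"],cv2.COLOR_RGB2HSV).reshape(-1,3)[np.hypot(W[:,0]-near[0],W[:,1]-near[1])<.1]
        rect(k[(k[:,2]>.125)&(k[:,2]<.138)&(hsv[:,1]>60)],n+" spine")
E
python3 -c "
from h import *
spine('t1',(.46,-.137)); plan(.46,-.137,.24)"
```

```text
wrist spine 644 c [ 423.2 -146.7] sz [99.6 13.9] ang 14.9 z 0.1349
scene spine 138 c [ 425.6 -147.8] sz [99.1 15.5] ang 15.3 z 0.1328
top spine 16 c [ 454.9 -130.3] sz [25.4  2.9] ang 10.1 z 0.1333
shift cm [ 0.   -0.59 -4.01] turn 0 | now [ 0.4213 -0.1474  0.2342] yaw 105.02 q [-0.42  0.06  1.78  0.    1.3  -2.25] F [-0.33 -0.66 -0.22] grip 0.0499 t 10.2
```

The bracket is nose-down again: wrist and scene agree on the spine centre at (0.424,-0.147), angle 15°. I grip the spine 20 mm ahead of its centre.

>>> jog_arm:
  targets:
    - [5,[0,3,-2.2],0]
    - [5,[0,6,-2.2],0]
    - [5,[0,9,-2.2],0]
    - [5,[0,10.4,-2.2],0]
    - [5,[0,10.4,-2.2],0]
    - [1,[0,10.4,-2.2],0]
    - [1,[0,10.4,-2.2],0]
    - [1,[0,10.4,-2.2],0]
    - [1,[0,10.4,-2.2],0]
  grip_force: 6

```text
time_s: 11.1
ee_pos: [0.4432, -0.142, 0.1321]
eef_rot: [-1.572, 0.001, 1.833]
force: [-0.3, 0.6, 0.2]
grip_width: 0.0214
```

>>> jog_arm:
  targets:
    - [1,[0,0,-1.15],0]
    - [1,[0,-0.05,-2.3],0]
    - [1,[0,0,-3.5],0]
    - [1,[0,0.05,-4.6],0]
    - [1,[0,0.25,-5.8],0]
    - [1,[0,0.25,-5.8],0]
  grip_force: 6

```text
time_s: 11.7
ee_pos: [0.5003, -0.1264, 0.1287]
eef_rot: [-1.571, -0.0, 1.834]
force: [-0.0, 0.7, 4.7]
grip_width: 0.0137
```

```bash
python3 -c "
from h import *
phi('p1')"
```

```text
phi 20.5 len 90.4 grip at x -36.8 z 131.4 edge up 1.0
shift cm [ 0.    0.01 -0.06] turn 0 | now [ 0.4997 -0.1266  0.1288] yaw 105.06 q [-0.32  0.33  1.72  0.    1.09 -2.15] F [-0.41 -0.39  3.83] grip 0.014 t 11.75
```

>>> jog_arm:
  targets:
    - [1,[0,0.4,-0.9],0]
    - [1,[0,0.8,-1.8],0]
    - [1,[0,1.2,-2.6],0]
    - [1,[0,1.6,-3.4],0]
    - [1,[0,2.1,-4.2],0]
    - [1,[0,2.6,-5.0],0]
    - [1,[0,3.2,-5.65],0]
    - [1,[0,3.8,-6.3],0]
    - [1,[0,3.8,-6.3],0]
  grip_force: 6

```text
time_s: 12.65
ee_pos: [0.5602, -0.1102, 0.09]
eef_rot: [-1.57, -0.0, 1.833]
force: [1.0, 0.3, 0.7]
grip_width: 0.0139
```

```bash
python3 -c "
from h import *
phi('p2')
im=cv2.imread('pics/p2.png'); cv2.imwrite('pics/p2c.png',cv2.resize(im[120:270,110:310],None,fx=4,fy=4,interpolation=cv2.INTER_CUBIC))
"
```

```text
phi 65.4 len 90.2 grip at x -12.4 z 128.5 edge up 2.3
shift cm [ 0.    0.04 -0.04] turn 0 | now [ 0.5599 -0.1104  0.0904] yaw 105.04 q [-0.26  0.49  1.59  0.    1.06 -2.09] F [ 0.81 -0.09  0.48] grip 0.014 t 12.7
```

View pics/p2c.png

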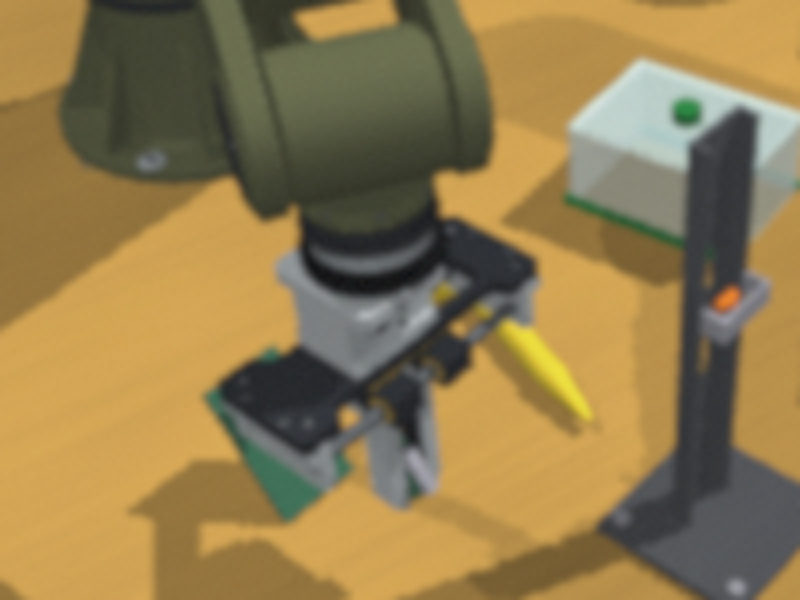

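The tilt is about 65°, past balance, gripped at x≈-10, with the hand clear of the dibber and post. I continue down the arc to upright.

>>> jog_arm:
  targets:
    - [1,[0,0.8,-0.7],0]
    - [1,[0,1.6,-1.25],0]
    - [1,[0,2.3,-1.7],0]
    - [1,[0,3.0,-2.1],0]
    - [1,[0,3.7,-2.4],0]
    - [1,[0,4.3,-2.65],0]
    - [1,[0,4.9,-2.9],0]
    - [1,[0,5.2,-2.9],0]
    - [1,[0,5.2,-2.9],0]
  grip_force: 5

```text
time_s: 13.6
ee_pos: [0.5874, -0.103, 0.0384]
eef_rot: [-1.57, -0.001, 1.833]
force: [-0.1, 0.4, -1.9]
grip_width: 0.0142
```

```bash
python3 -c "
from h import *
phi('p3')
im=cv2.imread('pics/p3.png'); cv2.imwrite('pics/p3c.png',cv2.resize(im[120:270,110:310],None,fx=4,fy=4,interpolation=cv2.INTER_CUBIC))
"
```

```text
phi -77.8 len 92.7 grip at x 8.5 z -131.2 edge up 123.2
shift cm [ 0.    0.02 -0.01] turn 0 | now [ 0.5874 -0.103   0.0386] yaw 105.02 q [-0.23  0.61  1.54 -0.    0.99 -2.07] F [-0.85 -0.12 -1.61] grip 0.0138 t 13.65
```

View pics/p3c.png

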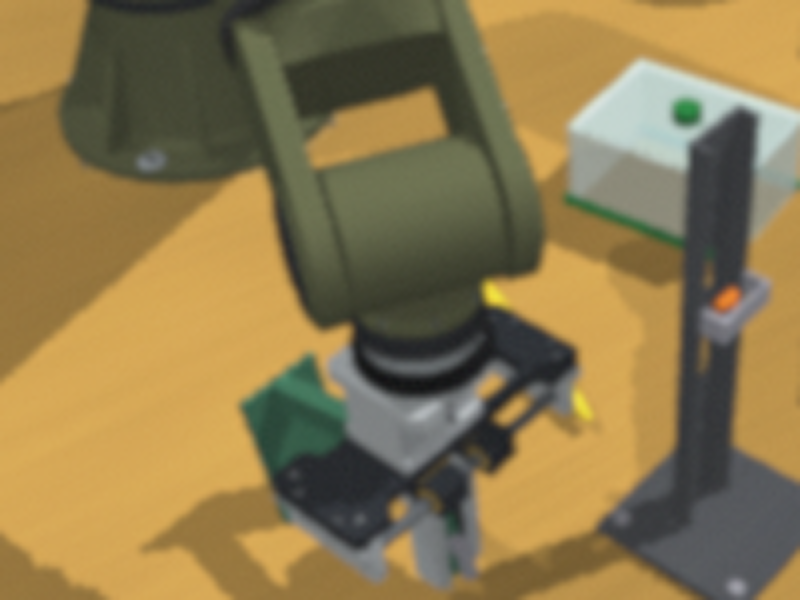

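The bracket is over-rotated by about 12°: it rests on the foot with the plate edge some 27 mm up. I ease the grip so the plate settles gently.

>>> jog_arm:
  targets:
    - [1,[0,-0.1,0],0]
    - [1,[0,-0.2,0],0]
    - [1,[0,-0.2,0],0]
    - [1,[0,-0.2,0],0]
  grip_force: 3

```text
time_s: 14.05
ee_pos: [0.5879, -0.1031, 0.0412]
eef_rot: [-1.571, 0.0, 1.833]
force: [-0.6, -0.0, -0.2]
grip_width: 0.0141
```

```bash
python3 -c "
from h import *
phi('p4')"
```

```text
phi -77.0 len 110.7 grip at x 26.0 z -131.3 edge up 144.8
shift cm [-0.   -0.01  0.  ] turn 0 | now [ 0.5879 -0.1031  0.0412] yaw 105.02 q [-0.23  0.61  1.54 -0.    1.   -2.07] F [-0.79  0.21 -0.77] grip 0.014 t 14.1
```

```bash
python3 -c "
from h import *
for f,n in (('p4','scene'),):
    c=dict(np.load(f'pics/{f}.npz')); P=bracket_profile(c,[.5879,-.1031,.0412],105); q=P[abs(P[:,2])>12]
    q[:,1]+=41.2
    for lo in range(0,130,10):
        k=q[(q[:,1]>=lo)&(q[:,1]<lo+10)]
        if len(k): print(lo,len(k),np.percentile(k[:,0],[0,50,100]).round(),k[:,2].min().round(),k[:,2].max().round())
o,c=shot('top','t4',(240,400,120,270),4)
P=bracket_profile(c,[.5879,-.1031,.0412],105); P[:,1]+=41
for lo in range(0,120,20):
    k=P[(P[:,1]>=lo)&(P[:,1]<lo+20)]
    if len(k): print('top',lo,len(k),np.percentile(k[:,0],[0,50,100]).round(),k[:,2].min().round(),k[:,2].max().round())
"
```

```text
30 9 [-126. -124. -121.] 12.0 24.0
40 13 [-129. -127. -125.] -25.0 17.0
50 19 [-130. -129. -127.] -27.0 -12.0
60 22 [-133. -131. -127.] -29.0 -12.0
70 19 [-135. -133. -131.] -27.0 24.0
80 28 [-137. -135. -133.] -28.0 24.0
90 30 [-140. -137. -134.] -27.0 25.0
```

Height bins show the plate leaning back about 12°. The pads slid down the spine, so the foot is still about 28 mm up and the palm sits near the arm top. The bracket is well past balance (about 51°), so opening the fingers a little lets the foot settle while they still guide the spine.

>>> jog_arm:
  targets:
    - [1.8,[0,0,0],0]
    - [2.2,[0,0,0],0]
    - [2.2,[0,0,0],0]
    - [2.2,[0,0,0],0]
    - [2.2,[0,0,0],0]

```text
time_s: 14.65
ee_pos: [0.5879, -0.103, 0.0411]
eef_rot: [-1.571, 0.0, 1.833]
force: [-0.1, -0.2, 0.4]
grip_width: 0.0223
```

```bash
cat >> h.py <<'E'
def plate(f):
    o,c=shot('scene',f); P=bracket_profile(c,o['ee_pos'],105); q=P[abs(P[:,2])>12]; q[:,1]+=1000*o['ee_pos'][2]
    for lo in range(0,130,10):
        k=q[(q[:,1]>=lo)&(q[:,1]<lo+10)]
        if len(k)>3: print(lo,len(k),np.percentile(k[:,0],[5,50,95]).round(),k[:,2].min().round(),k[:,2].max().round())
    plan(*o['ee_pos'])
E
python3 -c "
from h import *
plate('p5')"
```

```text
60 9 [-114. -113. -111.] -28.0 -13.0
70 20 [-114. -112. -111.] -27.0 24.0
80 23 [-114. -113. -112.] -27.0 23.0
90 26 [-114. -112. -111.] -28.0 19.0
shift cm [ 0. -0. -0.] turn 0 | now [ 0.5879 -0.103   0.0411] yaw 105.02 q [-0.23  0.61  1.54  0.    1.   -2.07] F [ 0.93 -0.07 -0.37] grip 0.0224 t 14.7
```

It stands upright: the plate face is vertical at f=-113 for heights 60–100 mm. I withdraw upward and measure the bracket and post.

>>> jog_arm:
  targets:
    - [2.4,[0,-1,0],0]
    - [2.4,[0,-3,0],0]
    - [3,[0,-7,0],0]
    - [5,[0,-12,0],0]
    - [5,[0,-16,3],0]
    - [5,[0,-16,6],0]
    - [5,[0,-16,6],0]
    - [5,[0,-16,6],0]

```text
time_s: 15.5
ee_pos: [0.53, -0.1187, 0.202]
eef_rot: [-1.572, 0.001, 1.832]
force: [0.4, -0.2, -0.9]
grip_width: 0.0498
```

```bash
python3 - <<'E'
from h import *
for n in ("wrist","scene","top"):
    o,c=shot(n,"u1"+n); W=(cloud(c,wristT(o,c)) if n=="wrist" else cloud(c)); hsv=cv2.cvtColor(c["img"],cv2.COLOR_RGB2HSV).reshape(-1,3); W=W.reshape(-1,3)
    near=(np.hypot(W[:,0]-.53,W[:,1]+.115)<.13)
    k=near&(W[:,2]>.085)&(W[:,2]<.108)&(hsv[:,0]>60)&(hsv[:,0]<95)&(hsv[:,1]>60); rect(W[k],n+" br top (arm+plate+spine)")
    f=np.array([np.cos(np.radians(15)),np.sin(np.radians(15))]); l=np.array([-f[1],f[0]])
    if k.sum()>20:
        s=W[k,:2]@f*1000; t=W[k,:2]@l*1000; print("  fwd range",np.percentile(s,[.5,99.5]).round(1),"arm lat",np.percentile(t[(s>s.min()+15)],[2,50,98]).round(1))
        m=(s>s.min()+15); p=np.polyfit(s[m],t[m],1); print("  arm yaw",(15+np.degrees(np.arctan(p[0]))).round(2))
    P=(np.hypot(W[:,0]-.63,W[:,1]-.06)<.09)
    for a,b in ((.006,.011),(.2,.28),(.29,.31)): rect(W[P&(W[:,2]>a)&(W[:,2]<b)&(hsv[:,1]<90)&(hsv[:,2]<140)],f"{n} post {a}-{b}")
plan(.5,-.1,.2)
for n in ("wrist",): 
    im=cv2.imread(f"pics/u1{n}.png"); 
cv2.imwrite("pics/u1.png",np.vstack([cv2.imread("pics/u1wrist.png"),cv2.imread("pics/u1scene.png")])[:,:])
E
```

```text
wrist br top (arm+plate+spine) 1338 c [ 532.4 -117.2] sz [117.1  56.3] ang 15.0 z 0.1011
  fwd range [425.4 541.2] arm lat [-256.2 -251.  -245.7]
  arm yaw 14.96
wrist post 0.006-0.011 100 c [650.5  24.3] sz [111.9  17.3] ang 7.6 z 0.0091
wrist post 0.2-0.28 0
wrist post 0.29-0.31 0
scene br top (arm+plate+spine) 374 c [ 535.2 -110.9] sz [132.1  51. ] ang 24.4 z 0.0983
  fwd range [426.8 556.6] arm lat [-260.2 -257.7 -248.5]
  arm yaw 14.48
scene post 0.006-0.011 1074 c [641.1  60.5] sz [109.1 110.9] ang 15.1 z 0.0078
scene post 0.2-0.28 472 c [627.8  57.6] sz [15.6 45.9] ang 14.8 z 0.2438
scene post 0.29-0.31 105 c [627.6  57.4] sz [15.1 44. ] ang 16.5 z 0.297
top br top (arm+plate+spine) 37 c [ 485.2 -138. ] sz [37.4 15.4] ang 55.5 z 0.0991
  fwd range [422.7 451.1] arm lat [-255.5 -251.  -244. ]
  arm yaw -3.44
top post 0.006-0.011 676 c [637.3  63. ] sz [108.5 107.7] ang 15.2 z 0.0081
top post 0.2-0.28 18 c [624.2  60.4] sz [13.7 43.6] ang 16.5 z 0.229
top post 0.29-0.31 58 c [624.2  59.9] sz [12.5 43.1] ang 15.0 z 0.2989
shift cm [2.56 0.08 2.46] turn 0 | now [ 0.5304 -0.1184  0.2008] yaw 105.04 q [-0.29  0.31  1.57  0.    1.27 -2.12] F [-0.79 -0.23 -0.85] grip 0.0501 t 15.65
```

View pics/u1.png

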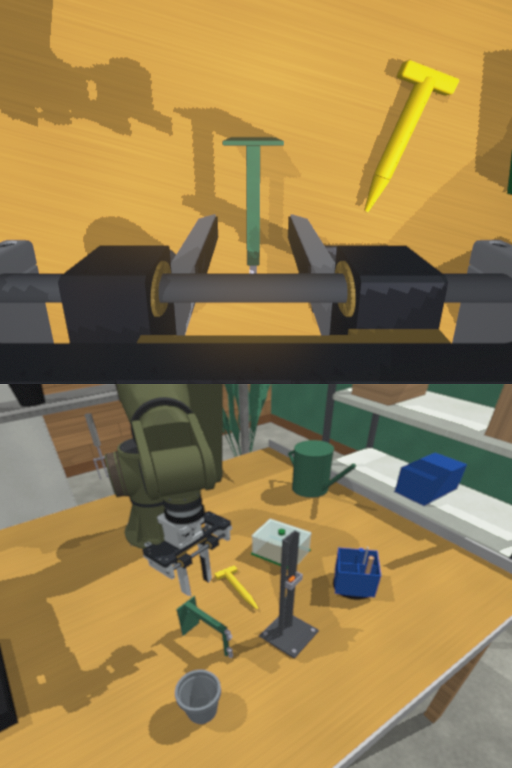

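The views show the bracket standing with its arm at wrist column 253 and its claws pointing along +15°. Nothing else has moved. I take the arm from above, a little towards the spine (z≈78) to shorten the pressing lever.

>>> jog_arm:
  targets:
    - [5,[0.05,2,-2.15],0]
    - [5,[0.05,5,-2.15],0]
    - [5,[0.05,8,-2.15],0]
    - [5,[0.05,10,-2.15],0]
    - [5,[0.05,11.1,-2.15],0]
    - [5,[0.05,11.1,-2.15],0]
    - [1,[0.05,11.1,-2.15],0]
    - [1,[0.05,11.1,-2.15],0]
    - [1,[0.05,11.1,-2.15],0]
    - [1,[0.05,11.1,-2.15],0]
  grip_force: 50

```text
time_s: 16.65
ee_pos: [0.5508, -0.1126, 0.0907]
eef_rot: [-1.572, 0.001, 1.833]
force: [-0.2, -0.1, -0.5]
grip_width: 0.0212
```

>>> jog_arm:
  targets:
    - [1,[0,0,0],0]
    - [1,[0,0,0],0]
    - [1,[0,0,0],0]
  grip_force: 50

```text
time_s: 16.95
ee_pos: [0.5507, -0.1126, 0.0904]
eef_rot: [-1.571, 0.0, 1.833]
force: [-0.4, -0.2, 3.4]
grip_width: 0.0138
```

```bash
python3 -c "
from h import *
f,l=.4654,-.1052
plan(.9659*f-.2588*l,.2588*f+.9659*l,.25,105.05)
plate('v1')"
```

```text
shift cm [ 14.6  -15.97   3.73] turn -0.0 | now [ 0.5507 -0.1126  0.0904] yaw 105.02 q [-0.27  0.47  1.62  0.    1.05 -2.1 ] F [-0.37 -0.24  3.39] grip 0.0138 t 16.95
10 25 [-75. -75. -73.] -29.0 25.0
20 24 [-76. -74. -73.] -27.0 22.0
30 17 [-75. -74. -73.] -29.0 17.0
40 7 [-75. -74. -73.] -28.0 -23.0
shift cm [ 0.  0. -0.] turn 0 | now [ 0.5507 -0.1126  0.0904] yaw 105.02 q [-0.27  0.47  1.62 -0.    1.05 -2.1 ] F [-0.82 -0.21  4.4 ] grip 0.0137 t 17.0
```

Gripped at bracket (40, 0, 77). I raise it to entry height and move in front of the post.

>>> jog_arm:
  targets:
    - [1,[0,-2,0],0]
    - [1,[0,-5,0],0]
    - [1,[0,-9,0],0]
    - [1,[0,-12.1,0],0]
    - [1,[3,-12.1,0],0]
    - [1,[7,-12.1,0.3],0]
    - [1,[11,-12.1,0.3],0]
    - [1,[14.55,-12.1,0.3],0]
    - [1,[14.55,-12.1,0.3],0]
    - [1,[14.55,-12.1,0.3],0]
  grip_force: 50

```text
time_s: 18.0
ee_pos: [0.5098, 0.0276, 0.2108]
eef_rot: [-1.57, 0.0, 1.834]
force: [-0.4, -0.2, -2.5]
grip_width: 0.0134
```

```bash
python3 - <<'E'
from h import *
c15,s15=np.cos(np.radians(15)),np.sin(np.radians(15)); f=np.array([c15,s15]); l=np.array([-s15,c15])
for n in ("wrist","scene","top"):
    o,c=shot(n,"x1"+n); W=(cloud(c,wristT(o,c)) if n=="wrist" else cloud(c)).reshape(-1,3); hsv=cv2.cvtColor(c["img"],cv2.COLOR_RGB2HSV).reshape(-1,3)
    F=W[:,:2]@f*1000; L=W[:,:2]@l*1000; Z=W[:,2]*1000
    k=(F>600)&(F<640)&(abs(L+105)<40)&(Z>60)&(Z<305)
    print(n,k.sum())
    if k.sum()>10:
        for a,b in ((60,120),(120,160),(160,220),(225,285),(290,305)):
            m=k&(Z>a)&(Z<b)
            if m.sum()>8: print("  z",a,b,m.sum(),"F",np.percentile(F[m],[1,50,99]).round(1),"L",np.percentile(L[m],[1,99]).round(1), "mid",np.percentile(L[m],[1,99]).mean().round(1))
    g=(hsv[:,0]>60)&(hsv[:,0]<95)&(hsv[:,1]>60)&(F>400)&(F<600)&(abs(L+105)<40)&(Z>100)&(Z<230)
    print("  green",g.sum(),"F",np.percentile(F[g],[.5,99.5]).round(1),"Z",np.percentile(Z[g],[.5,99.5]).round(1))
    a=g&(F>460)&(F<560)&(Z>190)
    if a.sum()>8: print("  arm L",np.percentile(L[a],[2,98]).round(1),"Z",np.percentile(Z[a],[50,98]).round(1), "L mid",np.percentile(L[a],[2,98]).mean().round(1))
p=ctrl=None
from station import ctrl
e=ctrl.get_obs()["ee_pos"]*1000; print("TCP F",(e[:2]@f).round(1),"L",(e[:2]@l).round(1)); plan(*e/1000)
im=cv2.imread("pics/x1scene.png")[110:260,150:350]; cv2.imwrite("pics/x1.png",cv2.resize(im,None,fx=4,fy=4,interpolation=cv2.INTER_CUBIC))
E
```

```text
wrist 725
  z 120 160 536 F [614.  615.1 616.2] L [-124.   -85.3] mid -104.7
  z 160 220 187 F [614.  615.2 616.2] L [-123.8  -85.6] mid -104.7
  green 2043 F [422.5 554. ] Z [219.8 223.3]
  arm L [-111.5  -98.4] Z [221.5 222.8] L mid -105.0
scene 1293
  z 60 120 257 F [614.7 619.6 629. ] L [-129.6  -84.8] mid -107.2
  z 120 160 133 F [614.1 621.3 628.7] L [-129.4  -84.2] mid -106.8
  z 160 220 344 F [614.6 623.5 638.7] L [-129.4  -84.5] mid -106.9
  z 225 285 383 F [615.1 619.7 629.1] L [-129.2  -84.5] mid -106.8
  z 290 305 114 F [614.1 618.6 628.7] L [-128.8  -83.9] mid -106.4
  green 592 F [423.3 555.1] Z [129.1 221.9]
  arm L [-114.8 -101. ] Z [218.2 221.8] L mid -107.9
top 373
  z 60 120 63 F [611.7 612.4 614.1] L [-124.4  -82. ] mid -103.2
  z 120 160 39 F [611.8 612.6 615.4] L [-124.4  -82.6] mid -103.5
  z 160 220 96 F [611.9 612.7 639.9] L [-124.8  -81.9] mid -103.3
  z 225 285 95 F [611.8 612.7 623.9] L [-124.5  -82.2] mid -103.4
  z 290 305 62 F [612.1 614.6 625.3] L [-125.2  -82.1] mid -103.6
  green 77 F [421.1 461.9] Z [215.6 223.5]
TCP F 499.6 L -106.5
shift cm [0. 0. 0.] turn 0 | now [0.5101 0.0264 0.2108] yaw 104.96 q [-0.02  0.22  1.65 -0.    1.27 -1.85] F [-0.89 -0.42 -3.54] grip 0.0136 t 18.15
```

View pics/x1.png

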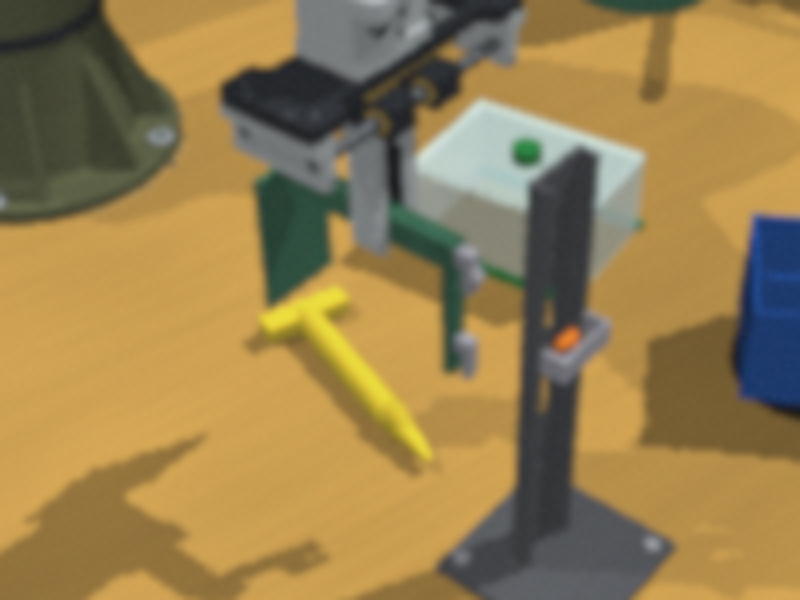

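The scene view shows the claws level with the slots and pointing at the post (claws at (468,265) and (468,350), post left edge at x≈530). Relative offset in the same camera is about 1.2 mm lateral, with the seat about 21 mm above post_seat. I correct the offset and approach.

>>> jog_arm:
  targets:
    - [1,[0.12,0,-1],0]
    - [1,[0.12,0,-2],0]
    - [1,[0.12,0,-3],0]
    - [1,[0.12,0,-3],0]
    - [1,[0.12,0,-3],0]
    - [1,[0.12,0,-3],0]
  grip_force: 50

```text
time_s: 18.75
ee_pos: [0.5385, 0.0361, 0.2109]
eef_rot: [-1.57, -0.0, 1.833]
force: [-0.9, -0.1, -2.5]
grip_width: 0.0136
```

```bash
cat > rel.py <<'E'
from h import *
import sys
from station import ctrl
tag=sys.argv[1]
c15,s15=np.cos(np.radians(15)),np.sin(np.radians(15)); f=np.array([c15,s15]); l=np.array([-s15,c15])
o,c=shot("scene",tag); W=cloud(c).reshape(-1,3); hsv=cv2.cvtColor(c["img"],cv2.COLOR_RGB2HSV).reshape(-1,3)
F=W[:,:2]@f*1000; L=W[:,:2]@l*1000; Z=W[:,2]*1000
g=(hsv[:,0]>60)&(hsv[:,0]<95)&(hsv[:,1]>60)&(F>400)&(F<625)&(abs(L+105)<40)&(Z>60)&(Z<235)
q=lambda v,m,p:np.percentile(v[m],p).round(1)
tp=F[g].max(); top=g&(Z>np.percentile(Z[g],99)-6); 
print("green F",q(F,g,[.5,99.5]),"Z max",q(Z,g,[50,99]),"L of arm",q(L,top&(F>q(F,g,1)+15),[2,98]),"mid",q(L,top&(F>q(F,g,1)+15),[2,98]).mean())
m=(F>609)&(F<640)&(abs(L+105)<40)&(Z>240)&(Z<298)&(hsv[:,1]<90); print("post L",q(L,m,[1,99]),q(L,m,[1,99]).mean().round(1),"F",q(F,m,[1,50,99]))
back=top&(F<q(F,g,50)); fr=top&(F>q(F,g,50)); 
e=ctrl.get_obs()["ee_pos"]*1000; print("TCP F",(e[:2]@f).round(1),"L",(e[:2]@l).round(1)); plan(*e/1000)
E
python3 rel.py y1
```

```text
green F [453.1 584.8] Z max [189.1 221.3] L of arm [-113.3  -99.6] mid -106.44999999999999
post L [-129.7  -84.4] -107.0 F [614.9 619.8 628.8]
TCP F 529.4 L -104.5
shift cm [0. 0. 0.] turn 0 | now [0.5384 0.0361 0.2111] yaw 105.02 q [-0.    0.29  1.57 -0.    1.29 -1.83] F [-0.72 -0.93 -3.02] grip 0.0136 t 18.8
```

>>> jog_arm:
  targets:
    - [1,[-0.06,0,-0.7],0]
    - [1,[-0.06,0,-1.2],0]
    - [1,[-0.06,0,-1.6],0]
    - [1,[-0.06,0,-2.0],0]
    - [1,[-0.06,0,-2.3],0]
    - [1,[-0.06,0,-2.5],0]
    - [1,[-0.06,0,-2.5],0]
  grip_force: 50

```text
time_s: 19.5
ee_pos: [0.5631, 0.0421, 0.211]
eef_rot: [-1.571, -0.0, 1.833]
force: [0.2, 0.1, -3.7]
grip_width: 0.0135
```

```bash
python3 rel.py y2
```

```text
green F [478.7 602.2] Z max [190.1 221.5] L of arm [-113.8  -99.7] mid -106.75
post L [-129.5  -84.6] -107.0 F [614.7 619.4 629.1]
TCP F 554.6 L -105.1
shift cm [0. 0. 0.] turn 0 | now [0.5629 0.0421 0.211 ] yaw 105.03 q [ 0.01  0.34  1.5  -0.    1.3  -1.82] F [ 0.41  0.51 -2.96] grip 0.0132 t 19.55
```

There's no contact force and the claw tips are past the plate, so they are in the slots. I continue until the spine touches.

>>> jog_arm:
  targets:
    - [1,[0,0,-0.1],0]
    - [1,[0,0,-0.2],0]
    - [1,[0,0,-0.3],0]
    - [1,[0,0,-0.3],0]

```text
time_s: 19.95
ee_pos: [0.5659, 0.0429, 0.2111]
eef_rot: [-1.571, 0.0, 1.833]
force: [-0.1, -1.0, -3.3]
grip_width: 0.0138
```

```bash
python3 rel.py y3
```

```text
green F [481.5 602.3] Z max [189.7 221.1] L of arm [-113.7 -100.4] mid -107.05000000000001
post L [-129.7  -84.1] -106.9 F [614.8 619.5 629. ]
TCP F 557.6 L -105.1
shift cm [0. 0. 0.] turn 0 | now [0.5658 0.0429 0.211 ] yaw 105.02 q [ 0.01  0.35  1.49  0.    1.3  -1.82] F [ 0.36  0.3  -1.84] grip 0.0135 t 20.0
```

>>> jog_arm:
  targets:
    - [1,[0,0,-0.1],0]
    - [1,[0,0,-0.2],0]
    - [1,[0,0,-0.2],0]

```text
time_s: 20.3
ee_pos: [0.5678, 0.0434, 0.211]
eef_rot: [-1.571, -0.0, 1.833]
force: [-1.4, 0.1, -2.8]
grip_width: 0.0136
```

```bash
python3 rel.py y4 | tail -2
```

```text
TCP F 559.6 L -105.1
shift cm [-0. -0. -0.] turn 0 | now [0.5678 0.0434 0.211 ] yaw 105.02 q [ 0.01  0.35  1.48 -0.    1.31 -1.82] F [-0.24  0.15 -2.61] grip 0.0138 t 20.35
```

>>> jog_arm:
  targets:
    - [1,[0,0,-0.1],0]
    - [1,[0,0,-0.15],0]
    - [1,[0,0,-0.15],0]

```text
time_s: 20.65
ee_pos: [0.5679, 0.0433, 0.2111]
eef_rot: [-1.567, -0.0, 1.833]
force: [-14.6, -4.7, 3.9]
grip_width: 0.0134
```

```bash
python3 rel.py y5 | tail -2
```

```text
TCP F 559.8 L -105.1
shift cm [0. 0. 0.] turn 0 | now [0.5679 0.0433 0.2111] yaw 105.02 q [ 0.01  0.36  1.48 -0.    1.31 -1.82] F [-15.13  -2.86   3.87] grip 0.0137 t 20.7
```

Spine contact: -15 N at TCP F=559.7. I back off about 2 mm for play and go down.

>>> jog_arm:
  targets:
    - [1,[0,0,0.2],0]
    - [1,[0,0.2,0.2],0]
    - [1,[0,0.4,0.2],0]
    - [1,[0,0.6,0.2],0]
    - [1,[0,0.8,0.2],0]
    - [1,[0,0.8,0.2],0]
  grip_force: 60

```text
time_s: 21.3
ee_pos: [0.5669, 0.0431, 0.2032]
eef_rot: [-1.57, 0.0, 1.833]
force: [-8.8, -3.0, 3.4]
grip_width: 0.0139
```

```bash
python3 rel.py y6
```

```text
green F [482.6 601.9] Z max [179.  213.7] L of arm [-113.5  -99.4] mid -106.45
post L [-129.6  -84.7] -107.2 F [614.8 619.8 628.8]
TCP F 558.7 L -105.1
shift cm [0. 0. 0.] turn 0 | now [0.5668 0.043  0.2032] yaw 105.02 q [ 0.01  0.36  1.49 -0.    1.29 -1.82] F [-8.32 -1.87  3.47] grip 0.0137 t 21.35
```

>>> jog_arm:
  targets:
    - [1,[0,0.1,0.06],0]
    - [1,[0,0.3,0.06],0]
    - [1,[0,0.5,0.06],0]
    - [1,[0,0.7,0.06],0]
    - [1,[0,0.9,0.06],0]
  grip_force: 60

```text
time_s: 21.85
ee_pos: [0.5663, 0.0429, 0.1938]
eef_rot: [-1.57, -0.0, 1.833]
force: [-4.6, -1.1, -2.4]
grip_width: 0.0134
```

```bash
python3 rel.py y7
```

```text
green F [481.9 603.6] Z max [169.6 204.6] L of arm [-113.8 -100.2] mid -107.0
post L [-129.5  -84.6] -107.0 F [614.5 619.5 628.7]
TCP F 558.1 L -105.0
shift cm [0. 0. 0.] turn 0 | now [0.5663 0.043  0.1933] yaw 105.02 q [ 0.01  0.37  1.51 -0.    1.27 -1.82] F [-1.4  -1.2  -7.27] grip 0.0134 t 21.9
```

>>> jog_arm:
  targets:
    - [1,[0,0.1,0],0]
    - [1,[0,0.2,0],0]
    - [1,[0,0.3,0],0]
    - [1,[0,0.4,0],0]
    - [1,[0,0.5,0],0]
    - [1,[0,0.5,0],0]
  grip_force: 60

```text
time_s: 22.5
ee_pos: [0.5665, 0.043, 0.1898]
eef_rot: [-1.571, 0.0, 1.833]
force: [-10.3, -2.6, 4.0]
grip_width: 0.0138
```

```bash
python3 rel.py y8
```

```text
green F [482.  602.8] Z max [163.8 200.8] L of arm [-113.6  -98.8] mid -106.19999999999999
post L [-129.5  -84.5] -107.0 F [614.8 619.6 629. ]
TCP F 558.3 L -105.1
shift cm [0. 0. 0.] turn 0 | now [0.5665 0.043  0.1897] yaw 105.03 q [ 0.01  0.37  1.51 -0.    1.26 -1.82] F [-9.16 -1.56  4.35] grip 0.0132 t 22.55
```

>>> jog_arm:
  targets:
    - [1,[0,0.1,0],0]
    - [1,[0,0.2,0],0]
    - [1,[0,0.3,0],0]
    - [1,[0,0.3,0],0]
  grip_force: 60

```text
time_s: 22.95
ee_pos: [0.5666, 0.0428, 0.189]
eef_rot: [-1.572, 0.001, 1.833]
force: [-20.1, -4.7, 23.7]
grip_width: 0.0135
```

```bash
python3 rel.py y9; python3 -c "
import cv2
im=cv2.imread('pics/y9.png')[110:235,200:340]; cv2.imwrite('pics/y9c.png',cv2.resize(im,None,fx=4.5,fy=4.5,interpolation=cv2.INTER_CUBIC))"
```

```text
green F [482.6 602. ] Z max [162.8 200.4] L of arm [-113.9 -100. ] mid -106.95
post L [-129.3  -85. ] -107.2 F [614.8 619.6 629.1]
TCP F 558.4 L -105.3
shift cm [0. 0. 0.] turn 0 | now [0.5666 0.0429 0.189 ] yaw 105.03 q [ 0.01  0.37  1.51 -0.    1.26 -1.82] F [-20.13  -4.52  23.54] grip 0.0132 t 23.0
```

View pics/y9c.png

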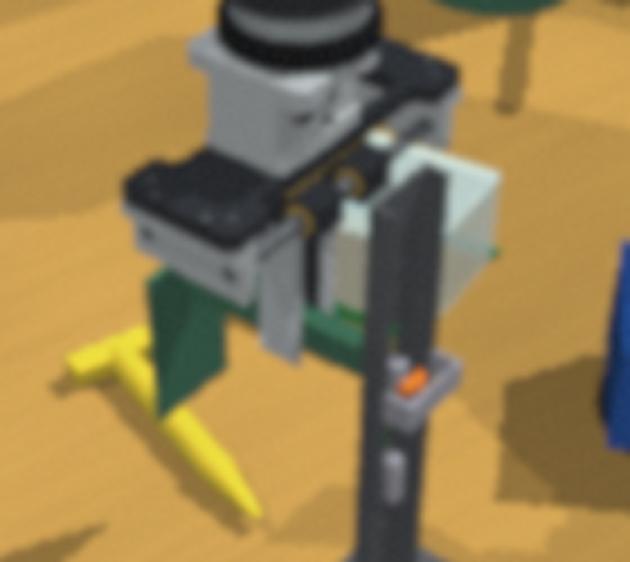

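Both claws are through the slots and the stop is firm: about 25 N for under 1 mm. I compare the orange roller's position with its rest position over the saved frames.

```bash
python3 - <<'E'
from h import *
f=np.array([np.cos(np.radians(15)),np.sin(np.radians(15))])
for t in ("x1scene","y4","y6","y7","y8","y9"):
    c=dict(np.load(f"pics/{t}.npz")); W=cloud(c); h=cv2.cvtColor(c["img"],cv2.COLOR_RGB2HSV)
    m=cv2.inRange(h,(3,150,120),(17,255,255))>0; m&=(abs(W[...,2]-.195)<.03)&(np.hypot(W[...,0]-.637,W[...,1]-.06)<.04)
    v,u=np.where(m); F=W[m][:,:2]@f*1000; print(t,m.sum(),"px",u.mean().round(2),v.mean().round(2),"F",np.percentile(F,[10,50,90]).round(1),"Z",np.median(W[m][:,2]).round(4))
E
```

```text
x1scene 24 px 291.33 194.21 F [621.2 630.5 633.4] Z 0.1896
y4 21 px 291.52 194.38 F [627.  630.9 632.7] Z 0.1891
y6 15 px 291.67 194.87 F [629.5 631.7 633.7] Z 0.1897
y7 15 px 292.07 194.67 F [624.7 632.2 634.2] Z 0.1896
y8 21 px 291.52 194.38 F [627.4 630.6 633.2] Z 0.1893
y9 20 px 291.65 194.35 F [627.9 630.8 633.3] Z 0.1892
```

The roller was pushed back in y6–y7 and is back at its rest position in y8–y9, so the catch has snapped. I relieve the press, let go and withdraw up and back.

>>> jog_arm:
  targets:
    - [1,[0,-0.3,0.1],0]
    - [2.2,[0,-0.3,0.1],0]
    - [3.5,[0,-0.3,0.1],0]
    - [4,[0,-0.3,0.1],0]
    - [4,[0,-2,0.2],0]
    - [4,[0,-6,1],0]
    - [4,[0,-11,3],0]
    - [4,[0,-14,7],0]
    - [4,[0,-14,7],0]
    - [4,[0,-14,7],0]
  grip_force: 30

```text
time_s: 24.0
ee_pos: [0.499, 0.0248, 0.3268]
eef_rot: [-1.573, 0.001, 1.833]
force: [1.4, -0.0, -0.6]
grip_width: 0.0398
```

```bash
python3 rel.py z9; python3 - <<'E'
from h import *
f=np.array([np.cos(np.radians(15)),np.sin(np.radians(15))])
c=dict(np.load("pics/z9.npz")); W=cloud(c); h=cv2.cvtColor(c["img"],cv2.COLOR_RGB2HSV)
m=cv2.inRange(h,(3,150,120),(17,255,255))>0; m&=(abs(W[...,2]-.195)<.03)&(np.hypot(W[...,0]-.637,W[...,1]-.06)<.04)
v,u=np.where(m); print("catch",m.sum(),u.mean().round(2),v.mean().round(2),np.median(W[m][:,:2]@f*1000).round(1))
T=dict(np.load("pics/top.npz")); o,t=shot("top","endtop")
A=cloud(T); B=cloud(t)
for l,w in (("pot",(325,372,112,158)),("caddy",(105,178,128,195)),("dome",(130,205,215,295)),("dib",(225,262,192,268))):
    d=np.abs(T["range_z"]-t["range_z"])[w[2]:w[3],w[0]:w[1]]; print(l,"depth change frac",(d>.006).mean().round(3))
cv2.imwrite("pics/end.png",np.vstack([cv2.imread("pics/z9.png"),cv2.imread("pics/endtop.png")]))
E
```

```text
green F [482.1 601.5] Z max [187.2 200.2] L of arm [-113.8  -99.4] mid -106.6
post L [-129.7  -84.1] -106.9 F [614.8 619.5 628.9]
TCP F 488.7 L -105.1
shift cm [0. 0. 0.] turn 0 | now [0.4993 0.025  0.3255] yaw 105.01 q [-0.02  0.13  1.5   0.    1.52 -1.86] F [ 0.17  0.49 -0.29] grip 0.0401 t 24.05
catch 19 291.74 194.37 631.1
pot depth change frac 0.08
caddy depth change frac 0.076
dome depth change frac 0.068
dib depth change frac 0.674
```

View pics/end.png

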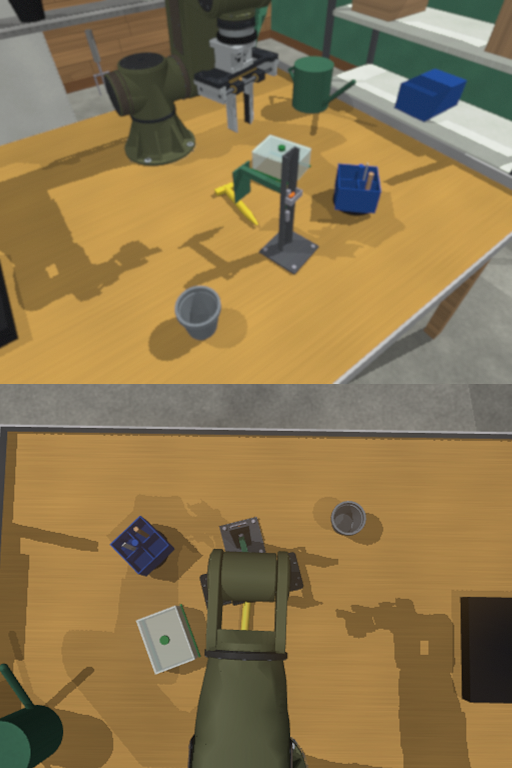

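The bracket hangs level on the post with nothing touching it. Arm top is at 200 mm (home is 200). The other objects are unmoved; the dibber is only hidden by the arm in the top view, and the scene view shows it in place. I hand in.

```bash
python3 -c "
from station import ctrl
print(ctrl.hand_in())"
```

```text
the job is handed in; nothing more can be done
None
```

The bracket is hanging fully home in the post with the catch snapped over the upper claw, and I handed the job in at about 24 s of the 58 s allowed.

**How it went**
- **Turning:** I lifted the bracket, but letting it swing in a loose grip stalled at about 17°, with the grip slipping along the arm. I set it back nose-down, gripped the spine and tipped it over the plate's lower edge.
- **Standing:** The pads slid down the spine near the end, so I let go with the bracket leaning about 12° short of upright. The foot settled the last 28 mm or so between the open fingers, and the bracket stood upright without toppling.
- **Hooking in:** I re-gripped the arm from above, entered the slots with the seat about 21 mm above post_seat, touched the spine to the post, and pressed down about 21 mm to a firm stop at about 25 N.

**Last checks**
- **Bracket:** After I let go, its arm top was at 200 mm, where it should be when home. It lined up with the post to within about 0.3 mm sideways.
- **Catch:** The orange roller moved back only about 1–2 mm in the frames taken on the way down. It then read its rest position again to within camera noise (under 1 mm), including after release.
- **Hand:** The tool force was about zero and the hand is well clear.
- **Other objects:** The pot, dome and caddy showed only small depth differences, in 7–8% of the pixels compared. The dibber could not be checked that way because the arm hid it from the top camera (67% of pixels differed), but the scene camera shows it in place.
- **Camera disagreement:** The scene and top cameras differed by 3–5 mm in absolute position throughout. I used averages, the wrist camera and comparisons within one camera.

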